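# Draw the jammed wedges, load the plate and clamp it

## Robot

A 6-joint arm with a two-finger parallel gripper is mounted at the origin on the work surface. World frame = base frame: x ahead of the robot, y to its left, z up, the work surface at z = 0. Lengths are in m, angles in rad, forces in N, time in s.
With the tool pointing down it reaches from about 0.35 to 0.975 m from the base axis. Payload 4.9 kg.
Tool frame: the origin (TCP) lies midway between the tips of the shut fingers; the grasp point (between the pads) lies 19 mm behind it; z points along the fingers, y is the line along which they close (so a half turn about z gives the same grasp; the last joint's range is limited). The gripper opens to 85 mm and grips with 20 to 120 N. Pads are 22 mm wide; open, the fingers measure 114 mm over their backs; the gripper's body (76 mm by 85 mm) begins 54 mm behind the grasp point. The pads swing forward as they close: fully open they stand 13 mm farther back than shut.
Start: joints at [-1.462, 0.053, 1.613, -0, 1.476, -0.119], TCP at [0.141, -0.609, 0.231] pointing down, gripper open.
Joint ranges: [-3.01, 3.01], [-1.01, 2.22], [0.06, 2.58], [-1.02, 4.17], [0.09, 2.62], [-3.14, 3.14]. Speed limits (rad/s): [2.57, 2.57, 3.14, 3.14, 3.14, 3.14].

## Interface

Orientations are given as a unit quaternion [w, x, y, z].
In Python, from plant import manip gives the robot as it stands.
- The arm moves only by the tool shift_gripper, called after ">>>" as a command line: name --pt "numbers of a row" for each row, then --argument value for the rest. Schema: {"type":"object","properties":{"ticks":{"type":"array","items":{"type":"array","items":{"type":"number"},"minItems":7,"maxItems":7},"minItems":1,"maxItems":5},"only":{"type":"string"},"quiet":{"type":"boolean"},"lines":{"type":"string"}},"required":["ticks"],"additionalProperties":false}. ticks is a list of rows, 1 to 5 of them, each of 7 numbers: the opening from 0.0 (shut) to 1.0 (fully open), then dx, dy, dz in units of 50 mm, then a rotation vector rx, ry, rz in rad; each row shifts and turns the commanded pose from where the row before left it, along the tool's axes as they then stand; what a row does not reach is not made up. A row lasts 1/8 s, in which the tool goes at most 0.0625 m and 0.188 rad, less where a joint would pass 70% of its speed; a pose out of reach is approached as far as the arm can. The fingers move at their own pace and stop on an object; the grip force is fixed at half the most. Time passes only in rows, so rows that do not move let the fingers close. The tool returns the time, the measured TCP pose, the force, the opening and the grip force at its end. only (a regular expression) keeps the lines of the reply that match it, lines (a string "A,B") keeps lines A to B, and quiet returns only ok. Input that does not fit is refused with a message, and nothing moves.
- manip.state(): the state, without advancing time (a new reading comes with each control period).
- manip.grab_frame(name): name is "scene" or "top"; returns the picture (400x640x3 uint8, red, green, blue); there is no depth.
- manip.camera_params(name): a dict with "intrinsics" (3x3 intrinsics, pixels), "xyz" and "orientation" of the camera in the world. Camera axes: x right, y down, z forward; pixel columns grow to the right and rows downward; lengths in m; the calibration is good to about 2 mm. A picture is of the moment at which its call begins. camera_params takes no time and is no camera call.
- manip.job_done(): hands the job in; it is judged then, once.
The state is a dict: "time": time; "joint_pos": joint angles; "joint_vel": joint speeds; "joint_efforts": joint torques, N m; "tool_pos": TCP position; "tool_rot": TCP orientation; "contact_force": force on the tool from outside, world axes, zero at the start; "ft_torque": the same for the moment, N m; "gripper_width": opening from 0.0 (shut) to 1.0 (fully open); "grasp_force": force on a finger pad.
Only numpy, scipy, OpenCV 4.12 (cv2) and the standard library are available. Lean on these libraries where they do the work, as an engineer would, in place of code of your own. Each camera call takes 0.05 s, during which the arm holds its last target. There are 200 camera calls.

## Task

Change over the bench fixture: work every steel wedge loose with small alternating side pulls while drawing it outwards - a straight hard pull drags the whole fixture, which must stay put - and lay all the wedges flat in the tray. Then lay the ribbed plate in the fixture's bed, make sure it is fully down and flat while the clamp is still open, and swing the hinged clamp shut over it. Leave the bench's other things where they are.

Things in the scene. Friction and masses are not known exactly. Their poses are not given: they have to be found in the camera images.
- fixture_ref (a point): The fixture: dark steel base 185 x 230 mm with a raised bed, three aluminium shoes along its front edge and a hinged clamp at the back. Point: middle of the base's underside, 8 mm above the bench. x = from front edge to back (away from the robot), y = left, z = up. In this frame: front edge x=-90 mm, base top z=12, bed top z=36; tops of shoes that are down just below the bed top.
- fixture (a joint): How far the fixture has been dragged from its place towards its front, m (0 at the start, positive = towards the robot). It slides only along its own x, when pushed or pulled with more than about 20 N; sideways it is held firmly.
- bed (a point): Point on top of the bed where the middle of the plate's underside belongs; axes as fixture_ref (36 mm above it, 20 mm towards the front). The seat is a shallow recess open at the corners: side rails, a back stop and two front lugs rise 8 mm above the bed and leave about 3 mm of play round the plate on each side. The plate cannot lie flat while a shoe is up.
- shoe1 (a joint): Height of the left (+y) shoe above its lowest position, m: about 0.005 to 0.007 while a wedge jacks it up, 0 when down. A spring presses it on the wedge with about 45 N; friction about 0.6 on both faces. In the frame of fixture_ref it spans x -90 to -45 mm and is 44 mm wide, centred on y=+75 mm; its underside slopes like the wedge.
- shoe2 (a joint): The same for the middle shoe (y=0). Two lugs 14 mm wide and 44 mm high stand at x=-84, y=+-37.5 mm between the shoes.
- shoe3 (a joint): The same for the right (-y) shoe (y=-75 mm).
- plate: Aluminium plate casting, 110 (x) x 160 (y) x 12 mm, with a central grip rib on top, 70 mm long along x, 24 mm wide, 30 mm high (top at 42 mm). 0.6 kg. Origin: centre of the underside; it may be laid either way round, with its x along the fixture's x.
- tray: Low grey open tray, 170 (x) x 200 (y) x 22 mm high, walls and floor 4 mm thick, fixed to the bench. Origin: centre of its underside. Room for three wedges side by side.
- clamp_bar (a point): Middle of the clamp's round handle bar, 16 mm thick and 106 mm long, parallel to the fixture's y. It joins the front ends of two arms 16 mm wide at y=+-45 mm.
- clamp_hinge (a point): The clamp's hinge axis (parallel to the fixture's y), 56 mm above fixture_ref and 75 mm behind it. The bar is 190 mm from it.
- clamp (a joint): Clamp angle, rad: 0 = shut, arms level over the plate with the bar in front (towards the robot) 25 mm beyond the base; about 1.6 to 1.75 = open, arms upright, leaning slightly back, the bar about 250 mm above the bench. Stiff hinge: stays where left, needs about 3 to 5 N at the bar.
- wedge1: Steel wedge 120 mm long (x), 26 wide (y), 28 thick at the tail, 7 at the thin end (+x): flat underside, sloping top. 0.38 kg. Origin: centre of the underside. Jammed under the left (+y) shoe, thin end in, tail sticking out about 75 mm in front of the fixture, underside 20 mm above the bench. Loose once drawn 40 mm, out after 50 mm. May be absent.
- wedge2: The same, under the middle shoe. Swinging a wedge from side to side about the middle of its shoe (0.1 to 0.2 rad each way) while drawing it 2 to 3 mm a swing needs a pull well below 20 N; a straight pull needs more.
- wedge3: The same, under the right (-y) shoe.
- oiler: White oil bottle, 52 mm across, 130 mm tall, standing: leave alone.
- driver: Screwdriver, 190 mm long, lying on the bench: leave alone.
- bush: Brass flanged bush, 52 mm across, 45 mm tall: leave alone.

How it is judged:
By the outcome, as a careful person would: the job done as asked, in the order asked, and still so for the second after the job is handed in, with the robot touching nothing.
Of wedge1, wedge2, wedge3 only 2 to 3 are there at a start; the rules pass over those that are not, and their reading is None.
At some moment in a run one of plate may be knocked a few centimetres aside while the robot is not near it.
Once in a run the grip may slacken for a moment while it holds something.
It also fails if it takes over 210 s, if anything falls off the work surface, if the arm or the gripper's body presses on something with over 40 N, if the wrist force passes 120 N, or if a joint passes its speed limit or range.

## Working session

There is one attempt and no reset: what is moved stays moved. The work goes in short steps, Python scripts to look and compute and a tool call to move; the robot and the scene stay as the last step left them, time stands still between calls to the robot, and variables do not carry over. Pictures are saved under pics/ and viewed, at most 14 in all, crops included, and the job is handed in when it is done.

```bash
ls; mkdir -p pics; python3 - <<'E'
from plant import manip
import cv2, numpy as np
for n in("scene","top"):
    cv2.imwrite(f"pics/{n}0.png",manip.grab_frame(n)[:,:,::-1]); print(n,manip.camera_params(n))
print(manip.state())
E
```

```text
pics
plant.py
scene {'intrinsics': array([[461.86935074,   0.        , 318.75066538],
       [  0.        , 461.86935074, 198.49267478],
       [  0.        ,   0.        ,   1.        ]]), 'xyz': array([ 1.4435942 , -0.08005117,  0.77317667]), 'orientation': array([-0.31943196,  0.65774782,  0.61919187, -0.28623845])}
top {'intrinsics': array([[471.67605276,   0.        , 320.13055702],
       [  0.        , 471.67605276, 188.81196971],
       [  0.        ,   0.        ,   1.        ]]), 'xyz': array([ 0.44335882, -0.00277603,  1.02743288]), 'orientation': array([ 0.06490331, -0.6980435 ,  0.71068774, -0.05870067])}
{'time': 0.1, 'joint_pos': array([-1.46198336e+00,  5.33036006e-02,  1.61416429e+00,  1.30072218e-05,
        1.47597112e+00, -1.18983309e-01]), 'joint_vel': array([-0.00155469, -0.00015364, -0.00324489, -0.0006982 ,  0.00077541,
        0.00109391]), 'joint_efforts': array([ 4.82846190e-06, -3.94904387e+01, -3.71364927e+01, -1.57079662e-04,
        3.88653614e-03, -7.36844186e-08]), 'tool_pos': array([ 0.1410976 , -0.60829176,  0.23017349]), 'tool_rot': array([-9.23133163e-04,  9.93520263e-01,  1.13651371e-01,  1.11682344e-05]), 'contact_force': array([-0.40629817,  0.84520751, -0.30850475]), 'ft_torque': array([0.03149717, 0.00651695, 0.04051122]), 'grasp_force': 0.0, 'gripper_width': 0.9955653609700222}
```
View pics/scene0.png

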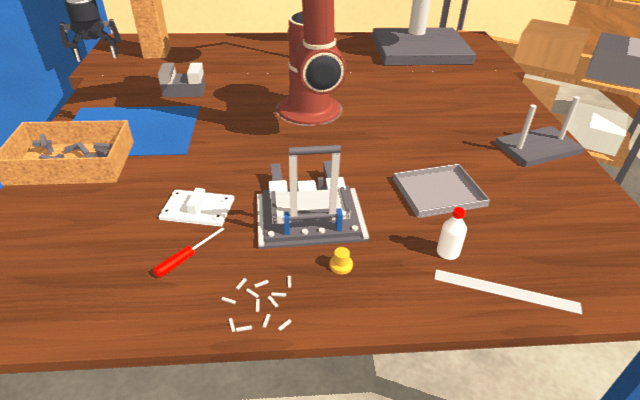

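View pics/top0.png

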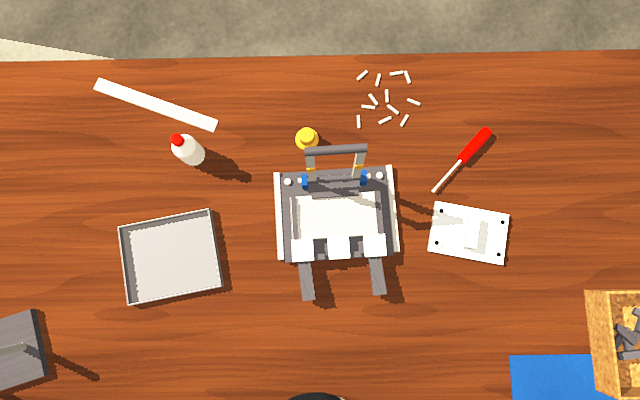

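The scene view shows the fixture at about (310,215), plate at (197,207), tray at (440,190), driver at (190,252), bush at (342,262) and oiler at (452,235). In the top view the fixture is at (337,215), with two wedges sticking out at (306,280) = left (wedge1) and (378,278) = right (wedge3). No middle wedge. The plate is at (470,233) and the tray at (173,257).

```bash
cat > h.py <<'E'
from plant import manip
import cv2, numpy as np
from scipy.spatial.transform import Rotation as R
def cam(n):
    c=manip.camera_params(n); return c["intrinsics"],c["xyz"],R.from_quat(np.roll(c["orientation"],-1)).as_matrix()
def ray(n,px):
    K,o,M=cam(n); d=M@np.linalg.solve(K,[px[0],px[1],1.]); return o,d/np.linalg.norm(d)
def plane(n,px,z):
    o,d=ray(n,px); return o+d*(z-o[2])/d[2]
def tri(p1,p2,n1="scene",n2="top"):
    (a,u),(b,v)=ray(n1,p1),ray(n2,p2)
    s=np.linalg.lstsq(np.c_[u,-v],b-a,rcond=None)[0]
    p,q=a+u*s[0],b+v*s[1]; return (p+q)/2,np.linalg.norm(p-q)
def proj(n,P):
    K,o,M=cam(n); q=K@(M.T@(np.asarray(P)-o)); return q[:2]/q[2]
def st():
    s=manip.state(); return s,R.from_quat(np.roll(s["tool_rot"],-1))
def goto(pos,xaxis_dir=None,zdir=(0,0,-1),ydir=None):
    """print tool-frame shift + rotvec (after shift) to reach TCP pos with tool y along ydir"""
    s,r=st(); print("d_tool",r.inv().apply(np.asarray(pos)-s["tool_pos"]).round(4))
    if ydir is not None:
        z=np.array(zdir,float); z/=np.linalg.norm(z); y=np.array(ydir,float); y-=z*(y@z); y/=np.linalg.norm(y)
        best=min((R.from_matrix(np.c_[np.cross(k*y,z),k*y,z]) for k in(1,-1)),key=lambda g:(r.inv()*g).magnitude())
        print("rot_tool",(r.inv()*best).as_rotvec().round(4))
E
python3 - <<'E'
import cv2
a=cv2.imread("pics/top0.png");b=cv2.imread("pics/scene0.png")
cv2.imwrite("pics/topc.png",cv2.resize(a[130:310,260:420],None,fx=3.3,fy=3.3,interpolation=cv2.INTER_CUBIC))
cv2.imwrite("pics/scenec.png",cv2.resize(b[135:255,150:380],None,fx=3.4,fy=3.4,interpolation=cv2.INTER_CUBIC))
E
```

View pics/topc.png

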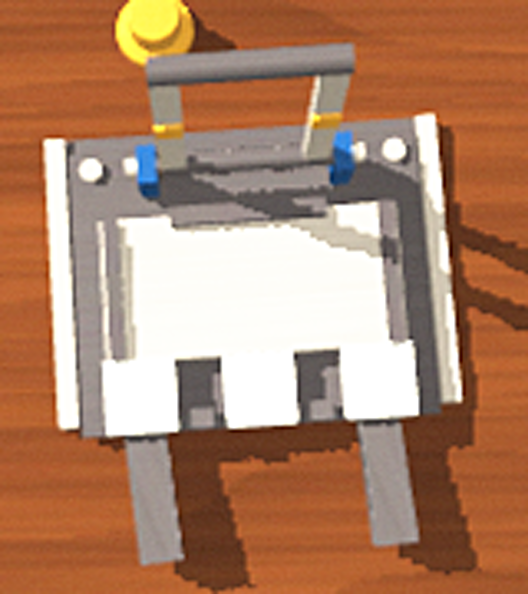

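View pics/scenec.png

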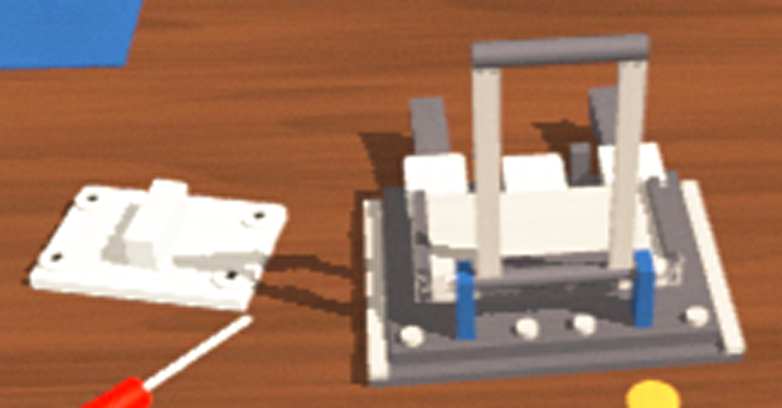

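The crops show wedge1's tail end at topc (141..184,560) and wedge3's at (374..417,543). The base corners are at (82,437), (440,411), (68,143) and (418,118). The bar runs (148,70)-(353,58) in topc and (473,52)-(648,46) in scenec.

```bash
python3 - <<'E'
from h import *
np.set_printoptions(precision=4,suppress=True)
T=lambda x,y:((x+.5)/3.3-.5+260,(y+.5)/3.3-.5+130)
S=lambda x,y:((x+.5)/3.4-.5+150,(y+.5)/3.4-.5+135)
print("base",[plane("top",T(*p),.020) for p in((82,437),(440,411),(68,143),(418,118))])
print("bar",tri(S(473,52),T(148,70)),tri(S(648,46),T(353,58)), "swapped",tri(S(648,46),T(148,70)),tri(S(473,52),T(353,58)))
print("w1 tail",[plane("top",T(*p),.048) for p in((141,563),(184,558))])
print("w3 tail",[plane("top",T(*p),.048) for p in((374,545),(417,541))], tri(S(411,100),T(417,541)),tri(S(443,97),T(374,545)),tri(S(589,90),T(184,558)))
print("w1 at shoe",[plane("top",T(*p),.038) for p in((128,437),(168,434))],"w3",[plane("top",T(*p),.038) for p in((361,425),(403,420))])
print("shoefront",[plane("top",T(*p),.05) for p in((105,435),(178,433),(344,421),(417,414))])
# plate, tray by color contour
im=manip.grab_frame("top"); hsv=cv2.cvtColor(im,cv2.COLOR_RGB2HSV)
m=((hsv[...,1]<60)&(hsv[...,2]>120)).astype(np.uint8)
for (x0,x1,y0,y1,z) in((415,525,190,280,.012),(105,240,200,315,.022)):
    mm=np.zeros_like(m); mm[y0:y1,x0:x1]=m[y0:y1,x0:x1]
    c=max(cv2.findContours(mm,0,2)[0],key=cv2.contourArea)
    b=cv2.boxPoints(cv2.minAreaRect(c)); w=np.array([plane("top",p,z) for p in b])
    print(b.round(1).tolist(),w,w.mean(0), np.linalg.norm(w[1]-w[0]),np.linalg.norm(w[2]-w[1]))
E
```

```text
base [array([0.4658, 0.0825, 0.02  ]), array([ 0.4783, -0.147 ,  0.02  ]), array([0.6583, 0.091 , 0.02  ]), array([ 0.6708, -0.1409,  0.02  ])]
bar (array([ 0.6463, -0.0241,  0.2537]), np.float64(0.1044090444991641)) (array([ 0.6548, -0.0241,  0.2666]), np.float64(0.10438744509082878)) swapped (array([0.6462, 0.029 , 0.2527]), np.float64(0.0014914428139199)) (array([ 0.6501, -0.0766,  0.2538]), np.float64(0.000685970412554904))
w1 tail [array([0.3882, 0.0442, 0.048 ]), array([0.3907, 0.0178, 0.048 ])]
w3 tail [array([ 0.3966, -0.099 ,  0.048 ]), array([ 0.3985, -0.1254,  0.048 ])] (array([ 0.3984, -0.1259,  0.0443]), np.float64(4.1820173459443006e-05)) (array([ 0.3964, -0.0997,  0.0451]), np.float64(0.0008593041529717063)) (array([0.3906, 0.0182, 0.0446]), np.float64(0.0006883037883537766))
w1 at shoe [array([0.4649, 0.0521, 0.038 ]), array([0.4664, 0.0269, 0.038 ])] w3 [array([ 0.4699, -0.0945,  0.038 ]), array([ 0.4725, -0.121 ,  0.038 ])]
shoefront [array([0.4662, 0.0657, 0.05  ]), array([0.4666, 0.0203, 0.05  ]), array([ 0.4722, -0.0829,  0.05  ]), array([ 0.4757, -0.1284,  0.05  ])]
[[425.29998779296875, 250.8000030517578], [434.70001220703125, 200.0], [512.4000244140625, 214.39999389648438], [503.0, 265.20001220703125]] [[ 0.4845 -0.2173  0.012 ]
 [ 0.5937 -0.2438  0.012 ]
 [ 0.5592 -0.4089  0.012 ]
 [ 0.4515 -0.3796  0.012 ]] [ 0.5222 -0.3124  0.012 ] 0.11231897039124149 0.16866689643146807
[[111.5999984741211, 226.89999389648438], [208.3000030517578, 207.5], [224.0, 286.20001220703125], [127.30000305175781, 305.5]] [[0.5468 0.4531 0.022 ]
 [0.5848 0.2462 0.022 ]
 [0.4181 0.2092 0.022 ]
 [0.382  0.4103 0.022 ]] [0.4829 0.3297 0.022 ] 0.21033601062839072 0.17077417207917106
```

```bash
python3 - <<'E'
from h import *
np.set_printoptions(precision=4,suppress=True)
w=np.array([plane("top",p,.022) for p in((119,227),(210,209),(222,289),(128,305))]);print(w,w.mean(0))
goto([.424,.035,.11],ydir=[np.sin(.11),-np.cos(.11),0])
im=manip.grab_frame("top");cv2.imwrite("pics/t1.png",cv2.resize(im[190:320,100:530,::-1],None,fx=1.8,fy=1.8))
E
```

```text
[[0.5462 0.4371 0.022 ]
 [0.5816 0.2425 0.022 ]
 [0.4124 0.2133 0.022 ]
 [0.3831 0.4089 0.022 ]] [0.4808 0.3254 0.022 ]
d_tool [ 0.4209 -0.5627  0.1213]
rot_tool [-0.0016 -0.0001  0.1178]
```

View pics/t1.png

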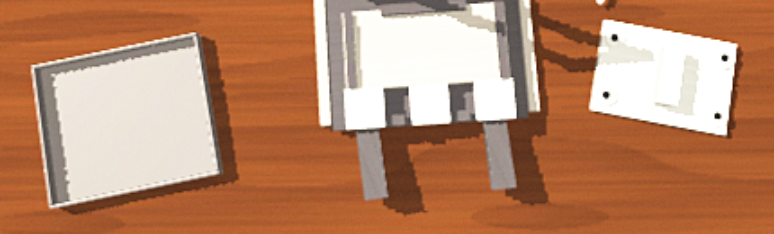

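The manual's scale: shifts go in units of 50 mm. Converting my numbers, 0.045 m is 0.9, -0.041 m is -0.82.

>>> shift_gripper --pt "1 0.9 -0.82 0 0 0 0.023" --pt "1 0.9 -0.82 0 0 0 0.023" --pt "1 0.9 -0.82 0 0 0 0.023" --pt "1 0.9 -0.82 0 0 0 0.023" --pt "1 0.9 -0.82 0 0 0 0.023"

```text
time: 0.82
tool_pos: [0.3261, -0.3649, 0.2312]
tool_rot: [0.0, 0.998, 0.056, 0.0]
contact_force: [0.7, -0.6, 0.6]
gripper_width: 0.998
grasp_force: 0.0
```

```bash
python3 - <<'E'
from h import *
goto([.424,.035,.11],ydir=[np.sin(.11),-np.cos(.11),0])
E
```

```text
d_tool [ 0.1418 -0.3866  0.1212]
rot_tool [ 0.0003 -0.0003  0.0014]
```

The tray corners are at t1 (32,66), (200,33), (220,174) and (50,207), so the tray is centred at (0.481,0.326) with yaw 0.17.

Converted, -0.055 m is -1.1, 0.02 m is 0.4.

>>> shift_gripper --pt "1 0.4 -1.1 0 0 0 0" --pt "1 0.4 -1.1 0 0 0 0" --pt "1 0.4 -1.1 0 0 0 0" --pt "1 0.4 -1.1 0.4 0 0 0" --pt "1 0.4 -1.1 0.4 0 0 0"

```text
time: 1.45
tool_pos: [0.394, -0.0804, 0.1912]
tool_rot: [0.0, 0.998, 0.056, 0.001]
contact_force: [1.2, 0.2, -0.1]
gripper_width: 1.002
grasp_force: 0.0
```

>>> shift_gripper --pt "1 0.4 -1.1 0.4 0 0 0" --pt "1 0.436 -1.132 0.4 0 0 0" --pt "1 0 0 0.4 0 0 0" --pt "1 0 0 0 0 0 0"

```text
time: 1.95
tool_pos: [0.4208, 0.0331, 0.1298]
tool_rot: [-0.0, 0.998, 0.057, -0.002]
contact_force: [0.9, 0.4, 0.2]
gripper_width: 1.0
grasp_force: 0.0
```

```bash
python3 - <<'E'
from h import *
goto([.424,.035,.024],ydir=[np.sin(.11),-np.cos(.11),0])
E
```

```text
d_tool [ 0.0038 -0.0015  0.1058]
rot_tool [-0.0008  0.0042  0.0047]
```

>>> shift_gripper --pt "1 0.076 -0.03 0.7 0 0 0" --pt "1 0 0 0.7 0 0 0" --pt "1 0 0 0.71 0 0 0" --pt "0 0 0 0 0 0 0" --pt "0 0 0 0 0 0 0"

```text
time: 2.58
tool_pos: [0.4273, 0.0334, 0.0281]
tool_rot: [0.0, 0.998, 0.056, 0.001]
contact_force: [0.1, -0.3, 0.6]
gripper_width: 0.605
grasp_force: 0.0
```

>>> shift_gripper --pt "0 0 0 0 0 0 0" --pt "0 0 0 0 0 0 0" --pt "0 0 0 0 0 0 0"

```text
time: 2.95
tool_pos: [0.4274, 0.0349, 0.0288]
tool_rot: [-0.001, 0.998, 0.057, 0.001]
contact_force: [-2.9, 4.4, 7.4]
gripper_width: 0.285
grasp_force: 58.4
```

>>> shift_gripper --pt "0 0 -0.134 0 0 0 0.1" --pt "0 -0.02 -0.134 0 0 0 0.1" --pt "0 -0.014 0.204 0 0 0 -0.15" --pt "0 -0.014 0.204 0 0 0 -0.15"

```text
time: 3.45
tool_pos: [0.4254, 0.0282, 0.0288]
tool_rot: [-0.001, 0.994, 0.108, 0.004]
contact_force: [4.4, 6.5, -0.4]
gripper_width: 0.284
grasp_force: 58.7
```

>>> shift_gripper --pt "0 -0.014 -0.208 0 0 0 0.15" --pt "0 -0.014 -0.208 0 0 0 0.15"

```text
time: 3.7
tool_pos: [0.4219, 0.0467, 0.0289]
tool_rot: [0.001, 0.999, -0.046, 0.005]
contact_force: [6.5, -4.0, -2.4]
gripper_width: 0.29
grasp_force: 59.3
```

>>> shift_gripper --pt "0 -0.014 0.214 0 0 0 -0.15" --pt "0 -0.014 0.218 0 0 0 -0.15" --pt "0 -0.012 -0.222 0 0 0 0.15" --pt "0 -0.012 -0.228 0 0 0 0.15"

```text
time: 4.2
tool_pos: [0.4163, 0.0469, 0.0289]
tool_rot: [0.001, 0.999, -0.046, 0.005]
contact_force: [7.4, -4.7, -3.6]
gripper_width: 0.286
grasp_force: 59.4
```

>>> shift_gripper --pt "0 -0.012 0.232 0 0 0 -0.15" --pt "0 -0.012 0.236 0 0 0 -0.15" --pt "0 -0.012 -0.24 0 0 0 0.15" --pt "0 -0.012 -0.244 0 0 0 0.15"

```text
time: 4.7
tool_pos: [0.4106, 0.0473, 0.0289]
tool_rot: [0.001, 0.999, -0.046, 0.006]
contact_force: [10.0, -6.4, -6.7]
gripper_width: 0.286
grasp_force: 59.4
```

```bash
python3 - <<'E'
from h import *
goto([.424,.035,.024],ydir=[np.sin(.11),-np.cos(.11),0])
im=manip.grab_frame("top");cv2.imwrite("pics/t2.png",cv2.resize(im[130:320,240:430,::-1],None,fx=3,fy=3))
E
```

```text
d_tool [0.0144 0.011  0.0051]
rot_tool [ 0.0036 -0.0113 -0.2021]
```

View pics/t2.png

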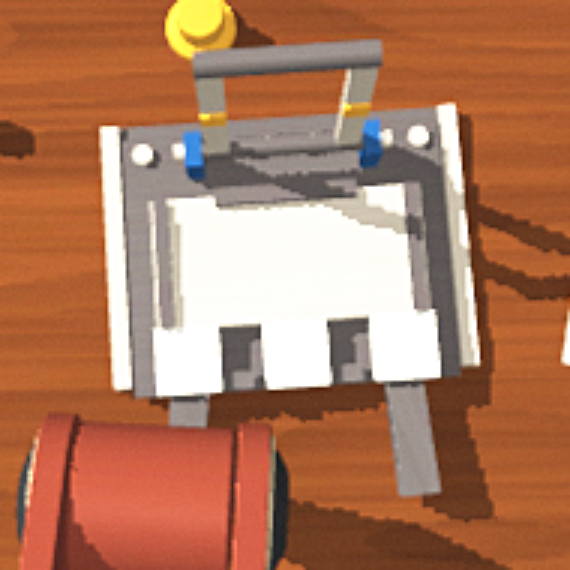

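The base's front corner is at t2 (135,397), the same place as before, so the fixture has stayed put. The wedge is about 16 mm out.

```bash
cat > fx.py <<'E'
from h import *
def sh():
    a=cv2.cvtColor(cv2.imread("pics/top0.png"),6).astype(np.float32)[150:240,270:405]
    b=cv2.cvtColor(manip.grab_frame("top"),7).astype(np.float32)[150:240,270:405]
    print("fixture px shift",np.round(cv2.phaseCorrelate(a,b)[0],2))
E
```

>>> shift_gripper --pt "0 -0.01 0.25 0 0 0 -0.15" --pt "0 -0.01 0.254 0 0 0 -0.15" --pt "0 -0.01 -0.258 0 0 0 0.15" --pt "0 -0.01 -0.262 0 0 0 0.15"

```text
time: 5.25
tool_pos: [0.4049, 0.0476, 0.0288]
tool_rot: [0.002, 0.999, -0.046, 0.006]
contact_force: [9.3, -7.0, -7.3]
gripper_width: 0.288
grasp_force: 59.4
```

>>> shift_gripper --pt "0 -0.01 0.266 0 0 0 -0.15" --pt "0 -0.01 0.27 0 0 0 -0.15" --pt "0 -0.008 -0.274 0 0 0 0.15" --pt "0 -0.008 -0.278 0 0 0 0.15"

```text
time: 5.75
tool_pos: [0.399, 0.048, 0.0287]
tool_rot: [0.002, 0.999, -0.046, 0.006]
contact_force: [9.5, -7.2, -6.7]
gripper_width: 0.286
grasp_force: 59.6
```

```bash
python3 -c "import fx;fx.sh()"
```

```text
fixture px shift [ 0.5 -0. ]
```

>>> shift_gripper --pt "0 -0.008 0.284 0 0 0 -0.15" --pt "0 -0.008 0.288 0 0 0 -0.15" --pt "0 -0.008 -0.294 0 0 0 0.15" --pt "0 -0.008 -0.298 0 0 0 0.15"

```text
time: 6.3
tool_pos: [0.3898, 0.0496, 0.0275]
tool_rot: [0.0, 0.999, -0.047, 0.002]
contact_force: [0.6, -0.4, -1.5]
gripper_width: 0.285
grasp_force: 60.8
```

>>> shift_gripper --pt "0 -0.008 0.302 0 0 0 -0.15" --pt "0 -0.008 0.306 0 0 0 -0.15" --pt "0 -0.006 -0.31 0 0 0 0.15" --pt "0 -0.006 -0.314 0 0 0 0.15"

```text
time: 6.8
tool_pos: [0.3826, 0.0504, 0.0266]
tool_rot: [0.0, 0.999, -0.047, 0.0]
contact_force: [0.2, -0.4, -4.3]
gripper_width: 0.285
grasp_force: 60.8
```

```bash
python3 -c "import fx;fx.sh()"
```

```text
fixture px shift [0.49 0.  ]
```

>>> shift_gripper --pt "0 -0.14 0 0 0 0 0" --pt "0 -0.14 0 0 0 0 0" --pt "0 -0.06 0 -0.4 0 0 0" --pt "0 0 0 -0.8 0 0 0" --pt "0 0 0 -0.6 0 0 0"

```text
time: 7.48
tool_pos: [0.3655, 0.0515, 0.1176]
tool_rot: [0.0, 0.999, -0.043, 0.001]
contact_force: [0.5, 0.3, -3.8]
gripper_width: 0.285
grasp_force: 60.8
```

>>> shift_gripper --pt "0 0 0 -0.4 0 0 -0.13" --pt "0 0 0 -0.2 0 0 -0.13" --pt "0 0 0 0 0 0 0"

```text
time: 7.85
tool_pos: [0.366, 0.0515, 0.147]
tool_rot: [0.0, 0.996, 0.086, 0.001]
contact_force: [-0.5, -0.5, -3.4]
gripper_width: 0.285
grasp_force: 60.8
```

```bash
python3 - <<'E'
from h import *
import fx; fx.sh()
u=np.array([np.cos(.17),np.sin(.17)]);v=np.array([-u[1],u[0]])
p=np.array([.481,.326])+.04*v-.028*u; print(p)
goto([*p,.13],ydir=[np.sin(.17),-np.cos(.17),0])
E
```

```text
fixture px shift [0.49 0.01]
[0.44663633 0.36068628]
d_tool [ 0.1325 -0.2908  0.0161]
rot_tool [ 0.0002 -0.0003  0.0007]
```

>>> shift_gripper --pt "0 0.44 -0.97 0 0 0 0" --pt "0 0.44 -0.97 0 0 0 0" --pt "0 0.44 -0.97 0 0 0 0" --pt "0 0.44 -0.97 0 0 0 0" --pt "0 0.44 -0.97 0 0 0 0"

```text
time: 8.52
tool_pos: [0.432, 0.3109, 0.1447]
tool_rot: [0.001, 0.996, 0.086, -0.001]
contact_force: [1.0, -0.7, -3.3]
gripper_width: 0.285
grasp_force: 60.9
```

>>> shift_gripper --pt "0 0.45 -0.966 0.4 0 0 0" --pt "0 0 0 0.6 0 0 0" --pt "0 0 0 0.6 0 0 0" --pt "0 0 0 0 0 0 0"

```text
time: 9.02
tool_pos: [0.4431, 0.3591, 0.0616]
tool_rot: [0.002, 0.996, 0.086, -0.004]
contact_force: [-0.4, -0.3, -4.7]
gripper_width: 0.289
grasp_force: 61.1
```

```bash
python3 - <<'E'
from h import *
goto([0.4466,.3607,.02],ydir=[np.sin(.17),-np.cos(.17),0])
im=manip.grab_frame("scene");cv2.imwrite("pics/s3.png",cv2.resize(im[90:260,220:520,::-1],None,fx=2.5,fy=2.5))
E
```

```text
d_tool [ 0.0041 -0.0011  0.0415]
rot_tool [0.0036 0.009  0.0018]
```

View pics/s3.png

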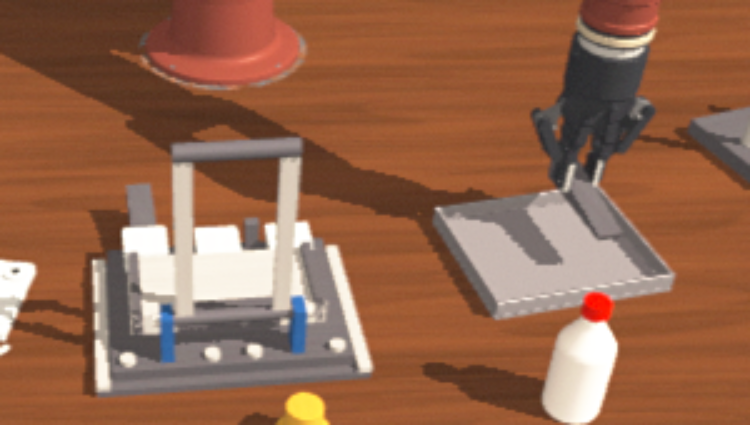

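The wedge is held over the tray's left half, s3 (595,210), tail toward the robot.

>>> shift_gripper --pt "0 0 0 0.4 0 0 0" --pt "0 0 0 0.4 0 0 0" --pt "0 0 0 0.08 0 0 0" --pt "0 0 0 0 0 0 0"

```text
time: 9.57
tool_pos: [0.446, 0.3609, 0.0216]
tool_rot: [0.0, 0.996, 0.086, -0.0]
contact_force: [-0.5, -0.4, -3.9]
gripper_width: 0.287
grasp_force: 61.2
```

>>> shift_gripper --pt "0 0 0 0.06 0 0 0" --pt "0 0 0 0 0 0 0"

```text
time: 9.82
tool_pos: [0.4466, 0.3613, 0.0196]
tool_rot: [-0.0, 0.996, 0.086, 0.0]
contact_force: [0.6, -0.6, -4.5]
gripper_width: 0.286
grasp_force: 61.2
```

>>> shift_gripper --pt "0 0 0 0.08 0 0 0" --pt "0 0 0 0 0 0 0"

```text
time: 10.07
tool_pos: [0.4461, 0.3609, 0.0149]
tool_rot: [0.0, 0.996, 0.086, -0.0]
contact_force: [-0.0, 0.1, -4.2]
gripper_width: 0.286
grasp_force: 61.2
```

>>> shift_gripper --pt "0 0 0 0.06 0 0 0" --pt "0 0 0 0 0 0 0"

```text
time: 10.32
tool_pos: [0.4467, 0.3613, 0.0131]
tool_rot: [-0.0, 0.996, 0.086, 0.0]
contact_force: [-2.0, -1.9, 2.2]
gripper_width: 0.284
grasp_force: 62.0
```

>>> shift_gripper --pt "0.55 0 0 0 0 0 0" --pt "0.55 0 0 0 0 0 0" --pt "0.55 0 0 0 0 0 0" --pt "0.55 0 0 -0.6 0 0 0" --pt "0.55 0 0 -1 0 0 0"

```text
time: 10.95
tool_pos: [0.4447, 0.3601, 0.0907]
tool_rot: [0.001, 0.996, 0.086, -0.002]
contact_force: [-0.1, 0.6, 0.3]
gripper_width: 0.549
grasp_force: 0.0
```

>>> shift_gripper --pt "0.55 0 0 -0.8 0 0 0" --pt "0.55 0 0 0 0 0 0"

```text
time: 11.2
tool_pos: [0.449, 0.3628, 0.1372]
tool_rot: [-0.002, 0.996, 0.086, 0.004]
contact_force: [0.1, -0.1, 0.4]
gripper_width: 0.551
grasp_force: 0.0
```

```bash
python3 - <<'E'
from h import *
goto([0.432,-.110,.1],ydir=[np.sin(.055),-np.cos(.055),0])
im=manip.grab_frame("scene");cv2.imwrite("pics/s4.png",cv2.resize(im[90:260,130:520,::-1],None,fx=2.0,fy=2.0))
E
```

```text
d_tool [-0.0983  0.4629  0.0348]
rot_tool [-0.0039 -0.0083  0.1178]
```

View pics/s4.png

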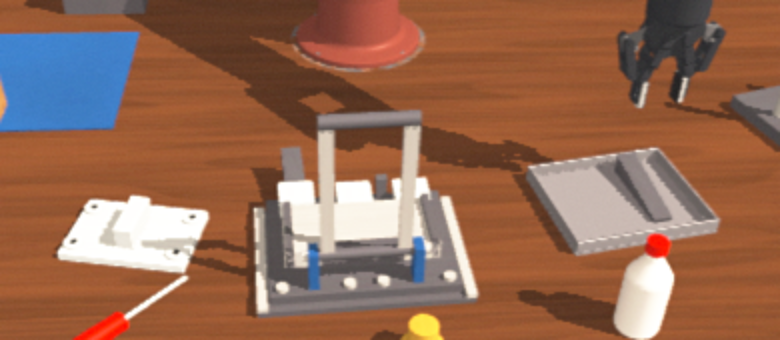

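Wedge1 lies flat in the tray, s4 (643,185).

>>> shift_gripper --pt "0.8 -0.246 1.16 0 0 0 0.0147" --pt "0.8 -0.246 1.16 0 0 0 0.0147" --pt "0.8 -0.246 1.16 0 0 0 0.0147" --pt "0.8 -0.246 1.16 0 0 0 0.0147" --pt "0.8 -0.246 1.16 0 0 0 0.0147"

```text
time: 11.88
tool_pos: [0.4253, 0.0637, 0.1302]
tool_rot: [-0.0, 0.999, 0.05, -0.001]
contact_force: [0.2, -1.4, -0.7]
gripper_width: 0.8
grasp_force: 0.0
```

>>> shift_gripper --pt "1 -0.246 1.16 0 0 0 0.0147" --pt "1 -0.246 1.16 0 0 0 0.0147" --pt "1 -0.246 1.16 0.4 0 0 0.0147" --pt "1 0 0 0.4 0 0 0" --pt "1 0 0 0 0 0 0"

```text
time: 12.5
tool_pos: [0.4022, -0.1106, 0.0888]
tool_rot: [-0.002, 1.0, 0.027, -0.003]
contact_force: [-0.6, 0.4, -0.8]
gripper_width: 1.002
grasp_force: 0.0
```

```bash
python3 - <<'E'
from h import *
goto([0.432,-.110,.026],ydir=[np.sin(.055),-np.cos(.055),0])
E
```

```text
d_tool [0.0302 0.0012 0.0626]
rot_tool [-0.0036  0.0062 -0.0017]
```

>>> shift_gripper --pt "1 0.6 0.02 0.4 0 0 0" --pt "1 0 0 0.4 0 0 0" --pt "1 0 0 0.36 0 0 0" --pt "1 0 0 0 0 0 0" --pt "0 0 0 0 0 0 0"

```text
time: 13.12
tool_pos: [0.4354, -0.11, 0.035]
tool_rot: [0.0, 1.0, 0.028, 0.0]
contact_force: [-0.0, 0.4, 1.0]
gripper_width: 0.817
grasp_force: 0.0
```

>>> shift_gripper --pt "0 0 0 0 0 0 0" --pt "0 0 0 0 0 0 0" --pt "0 0 0 0 0 0 0" --pt "0 0 0 0 0 0 0"

```text
time: 13.62
tool_pos: [0.4353, -0.1102, 0.0353]
tool_rot: [-0.0, 1.0, 0.028, 0.0]
contact_force: [-1.0, 2.4, 5.7]
gripper_width: 0.282
grasp_force: 58.6
```

>>> shift_gripper --pt "0.5 0 0 0 0 0 0" --pt "0.5 0 0 0 0 0 0" --pt "0.5 -0.06 0 0.18 0 0 0" --pt "0.5 0 0 0 0 0 0" --pt "0 0 0 0 0 0 0"

```text
time: 14.25
tool_pos: [0.4316, -0.1105, 0.0249]
tool_rot: [-0.0, 1.0, 0.028, -0.0]
contact_force: [-3.0, -0.9, 4.9]
gripper_width: 0.303
grasp_force: 22.8
```

>>> shift_gripper --pt "0 0 0 0 0 0 0" --pt "0 0 0 0 0 0 0" --pt "0 0 0 0 0 0 0"

```text
time: 14.62
tool_pos: [0.4316, -0.1105, 0.0252]
tool_rot: [0.0, 1.0, 0.028, -0.0]
contact_force: [-2.6, 0.5, 1.4]
gripper_width: 0.29
grasp_force: 59.0
```

```bash
python3 -c "import fx;fx.sh()"
```

```text
fixture px shift [0.48 0.  ]
```

>>> shift_gripper --pt "0 0 -0.21 0 0 0 0.15" --pt "0 -0.012 0.212 0 0 0 -0.15" --pt "0 -0.012 0.216 0 0 0 -0.15" --pt "0 -0.012 -0.22 0 0 0 0.15" --pt "0 -0.012 -0.224 0 0 0 0.15"

```text
time: 15.3
tool_pos: [0.4268, -0.1003, 0.0252]
tool_rot: [0.001, 0.999, -0.05, 0.002]
contact_force: [4.2, -3.8, -7.1]
gripper_width: 0.287
grasp_force: 59.3
```

>>> shift_gripper --pt "0 -0.012 0.228 0 0 0 -0.15" --pt "0 -0.012 0.232 0 0 0 -0.15" --pt "0 -0.012 -0.236 0 0 0 0.15" --pt "0 -0.012 -0.24 0 0 0 0.15"

```text
time: 15.8
tool_pos: [0.4214, -0.1, 0.0253]
tool_rot: [0.001, 0.999, -0.051, 0.003]
contact_force: [5.9, -6.1, -10.1]
gripper_width: 0.288
grasp_force: 59.5
```

```bash
python3 -c "import fx;fx.sh()"
```

```text
fixture px shift [0.47 0.01]
```

>>> shift_gripper --pt "0 -0.01 0.244 0 0 0 -0.15" --pt "0 -0.01 0.248 0 0 0 -0.15" --pt "0 -0.01 -0.252 0 0 0 0.15" --pt "0 -0.01 -0.256 0 0 0 0.15"

```text
time: 16.35
tool_pos: [0.4157, -0.0996, 0.0253]
tool_rot: [0.001, 0.999, -0.051, 0.003]
contact_force: [7.0, -6.1, -10.0]
gripper_width: 0.288
grasp_force: 59.9
```

>>> shift_gripper --pt "0 -0.01 0.26 0 0 0 -0.15" --pt "0 -0.01 0.264 0 0 0 -0.15" --pt "0 -0.01 -0.268 0 0 0 0.15" --pt "0 -0.01 -0.272 0 0 0 0.15"

```text
time: 16.85
tool_pos: [0.4102, -0.0994, 0.0254]
tool_rot: [0.002, 0.999, -0.051, 0.003]
contact_force: [8.7, -7.3, -10.7]
gripper_width: 0.296
grasp_force: 60.1
```

```bash
python3 -c "import fx;fx.sh()"
```

```text
fixture px shift [ 0.45 -0.01]
```

>>> shift_gripper --pt "0 -0.008 0.276 0 0 0 -0.15" --pt "0 -0.008 0.28 0 0 0 -0.15" --pt "0 -0.008 -0.284 0 0 0 0.15" --pt "0 -0.008 -0.288 0 0 0 0.15"

```text
time: 17.4
tool_pos: [0.4045, -0.099, 0.0255]
tool_rot: [0.002, 0.999, -0.051, 0.004]
contact_force: [9.4, -8.2, -11.3]
gripper_width: 0.292
grasp_force: 60.4
```

>>> shift_gripper --pt "0 -0.008 0.292 0 0 0 -0.15" --pt "0 -0.008 0.296 0 0 0 -0.15" --pt "0 -0.006 -0.3 0 0 0 0.15" --pt "0 -0.006 -0.304 0 0 0 0.15"

```text
time: 17.9
tool_pos: [0.3965, -0.0971, 0.0249]
tool_rot: [-0.0, 0.999, -0.051, 0.001]
contact_force: [0.3, -0.1, -2.3]
gripper_width: 0.286
grasp_force: 61.5
```

```bash
python3 -c "import fx;fx.sh()"
```

```text
fixture px shift [0.44 0.01]
```

>>> shift_gripper --pt "0 -0.006 0.31 0 0 0 -0.15" --pt "0 -0.006 0.314 0 0 0 -0.15" --pt "0 -0.006 -0.318 0 0 0 0.15" --pt "0 -0.126 0 0 0 0 0" --pt "0 -0.12 0 0 0 0 0"

```text
time: 18.58
tool_pos: [0.3787, -0.1135, 0.0248]
tool_rot: [-0.0, 1.0, 0.029, -0.0]
contact_force: [-0.7, -0.4, -3.9]
gripper_width: 0.283
grasp_force: 61.4
```

>>> shift_gripper --pt "0 -0.12 0 0 0 0 0" --pt "0 -0.06 0 -0.4 0 0 0" --pt "0 0 0 -0.8 0 0 0" --pt "0 0 0 -0.6 0 0 0" --pt "0 0 0 -0.4 0 0 0"

```text
time: 19.2
tool_pos: [0.3707, -0.1145, 0.1371]
tool_rot: [0.001, 1.0, 0.028, 0.001]
contact_force: [0.3, -0.5, -4.1]
gripper_width: 0.291
grasp_force: 61.4
```

```bash
python3 - <<'E'
from h import *
import fx; fx.sh()
u=np.array([np.cos(.17),np.sin(.17)]);v=np.array([-u[1],u[0]])
p=np.array([.481,.326])-.035*v-.028*u; print(p)
goto([*p,.13],ydir=[np.sin(.17),-np.cos(.17),0])
E
```

```text
fixture px shift [ 0.44 -0.  ]
[0.45932501 0.28676743]
d_tool [ 0.1096 -0.3964  0.0088]
rot_tool [ 0.0039 -0.0055 -0.1141]
```

>>> shift_gripper --pt "0 0.274 -0.99 0 0 0 0" --pt "0 0.274 -0.99 0 0 0 0" --pt "0 0.274 -0.99 0 0 0 0" --pt "0 0.274 -0.99 0 0 0 0" --pt "0 0.274 -0.99 0 0 0 0"

```text
time: 19.88
tool_pos: [0.4249, 0.1384, 0.1346]
tool_rot: [0.0, 1.0, 0.028, 0.0]
contact_force: [-0.3, -0.7, -2.7]
gripper_width: 0.283
grasp_force: 61.5
```

>>> shift_gripper --pt "0 0.274 -0.99 0 0 0 0" --pt "0 0.274 -0.99 0 0 0 0" --pt "0 0.274 -0.99 0 0 0 -0.057" --pt "0 0 0 0.6 0 0 -0.057" --pt "0 0 0 0.6 0 0 0"

```text
time: 20.5
tool_pos: [0.4578, 0.288, 0.0739]
tool_rot: [0.0, 0.996, 0.086, -0.0]
contact_force: [-0.5, -0.5, -4.3]
gripper_width: 0.289
grasp_force: 61.7
```

>>> shift_gripper --pt "0 0 0 0 0 0 0" --pt "0 0 0 0 0 0 0"

```text
time: 20.75
tool_pos: [0.4585, 0.2874, 0.0759]
tool_rot: [-0.0, 0.996, 0.084, 0.0]
contact_force: [0.1, -0.0, -3.4]
gripper_width: 0.284
grasp_force: 61.6
```

```bash
python3 - <<'E'
from h import *
goto([0.4593,.2868,.02],ydir=[np.sin(.17),-np.cos(.17),0])
E
```

```text
d_tool [0.0007 0.0008 0.0559]
rot_tool [-0.0003 -0.001  -0.0009]
```

>>> shift_gripper --pt "0 0 0 0.6 0 0 0" --pt "0 0 0 0.4 0 0 0" --pt "0 0 0 0.2 0 0 0" --pt "0 0 0 0.06 0 0 0" --pt "0 0 0 0 0 0 0"

```text
time: 21.38
tool_pos: [0.4588, 0.2878, 0.0133]
tool_rot: [-0.0, 0.996, 0.084, 0.001]
contact_force: [0.4, -0.4, -3.0]
gripper_width: 0.287
grasp_force: 61.6
```

>>> shift_gripper --pt "0 0 0 0.06 0 0 0" --pt "0 0 0 0 0 0 0"

```text
time: 21.62
tool_pos: [0.4581, 0.2876, 0.0095]
tool_rot: [-0.0, 0.996, 0.085, 0.0]
contact_force: [-0.2, -0.1, -3.5]
gripper_width: 0.287
grasp_force: 61.6
```

Lower 1.5 mm more, release, rise.

>>> shift_gripper --pt "0 0 0 0.03 0 0 0" --pt "0 0 0 0 0 0 0"

```text
time: 21.88
tool_pos: [0.4582, 0.2876, 0.0093]
tool_rot: [0.0, 0.996, 0.085, -0.0]
contact_force: [-4.0, -3.1, 7.2]
gripper_width: 0.289
grasp_force: 62.9
```

>>> shift_gripper --pt "0.5 0 0 0 0 0 0" --pt "0.5 0 0 0 0 0 0" --pt "0.5 0 0 0 0 0 0" --pt "0.5 0 0 -0.6 0 0 0" --pt "0.5 0 0 -1 0 0 0"

```text
time: 22.5
tool_pos: [0.4562, 0.2866, 0.0863]
tool_rot: [0.001, 0.996, 0.084, -0.002]
contact_force: [0.8, -0.2, 0.4]
gripper_width: 0.503
grasp_force: 0.0
```

>>> shift_gripper --pt "0.5 0 0 -1.2 0 0 0" --pt "1 0 0 -1.2 0 0 0" --pt "1 0 0 0 0 0 0"

```text
time: 22.88
tool_pos: [0.4614, 0.289, 0.2152]
tool_rot: [-0.002, 0.996, 0.085, 0.006]
contact_force: [0.2, 0.6, -0.4]
gripper_width: 0.903
grasp_force: 0.0
```

```bash
python3 - <<'E'
from h import *
import fx;fx.sh()
for n in("top","scene"): cv2.imwrite(f"pics/{n}5.png",manip.grab_frame(n)[:,:,::-1])
a=cv2.imread("pics/top5.png")[130:310,110:530];b=cv2.imread("pics/scene5.png")[135:255,150:500]
cv2.imwrite("pics/c5.png",np.vstack([cv2.resize(a,(700,300),interpolation=2),cv2.resize(b,(700,240),interpolation=2)]))
E
```

```text
fixture px shift [ 0.45 -0.01]
```

View pics/c5.png

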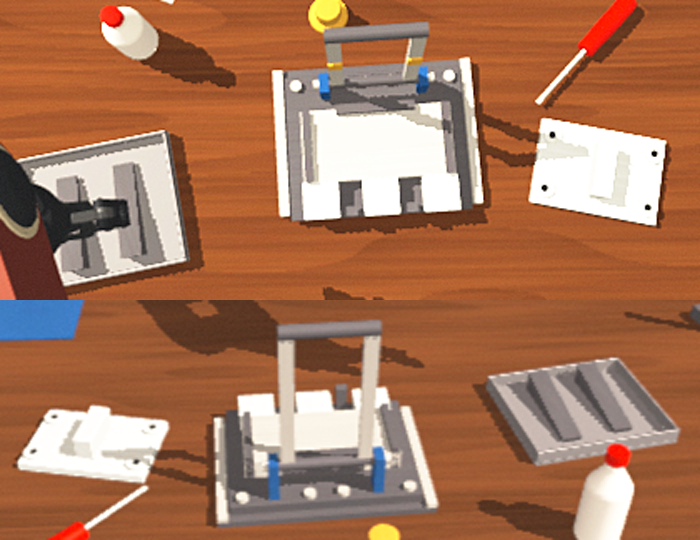

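Both wedges lie flat in the tray, c5 (75,225) and (130,215). The shoes are down, the fixture hasn't moved, and the plate is at (597,170).

```bash
python3 - <<'E'
from h import *
np.set_printoptions(precision=4,suppress=True)
a=cv2.imread("pics/top5.png");b=cv2.imread("pics/scene5.png")
A=cv2.resize(a[158:270,268:405],None,fx=4.2,fy=4.2,interpolation=2)
B=cv2.resize(a[195:275,420:520],None,fx=2.2,fy=2.2,interpolation=2); C=cv2.resize(b[180:235,150:245],None,fx=2.2,fy=2.2,interpolation=2)
D=np.zeros((max(A.shape[0],300),A.shape[1]+225,3),np.uint8);D[:A.shape[0],:A.shape[1]]=A;D[:B.shape[0],A.shape[1]:A.shape[1]+B.shape[1]]=B;D[180:180+C.shape[0],A.shape[1]:A.shape[1]+C.shape[1]]=C
cv2.imwrite("pics/c6.png",D); print(A.shape)
for n,im,(x0,x1,y0,y1) in(("top",a,(425,515,200,270)),("scene",b,(158,238,186,228))):
    g=cv2.cvtColor(im,6)[y0:y1,x0:x1]
    bh=cv2.morphologyEx(g,cv2.MORPH_BLACKHAT,np.ones((7,7)))
    l=cv2.connectedComponentsWithStats((bh>60).astype(np.uint8))
    for i in range(1,l[0]):
        ys,xs=np.where(l[1]==i); w=bh[ys,xs].astype(float)
        if len(xs)>=2: print(n,len(xs),((xs*w).sum()/w.sum()+x0).round(2),((ys*w).sum()/w.sum()+y0).round(2),w.max())
E
```

```text
(470, 575, 3)
top 36 444.58 200.67 198.0
top 13 440.93 210.46 255.0
top 2 433.0 210.47 70.0
top 2 510.0 217.46 75.0
top 12 502.18 221.81 255.0
top 58 507.3 238.75 95.0
top 2 431.0 222.48 76.0
top 31 425.87 245.31 159.0
top 13 436.26 242.3 252.0
top 3 468.99 248.0 78.0
top 12 498.2 254.01 254.0
top 8 504.11 262.99 84.0
scene 25 199.66 186.59 154.0
scene 4 176.87 192.84 174.0
scene 5 187.8 197.6 63.0
scene 4 225.89 197.85 180.0
scene 4 236.02 198.23 70.0
scene 2 185.5 201.5 62.0
scene 6 166.08 210.2 181.0
scene 16 158.49 214.32 195.0
scene 2 226.0 211.5 62.0
scene 9 217.69 215.14 198.0
scene 52 211.11 226.3 151.0
```

View pics/c6.png

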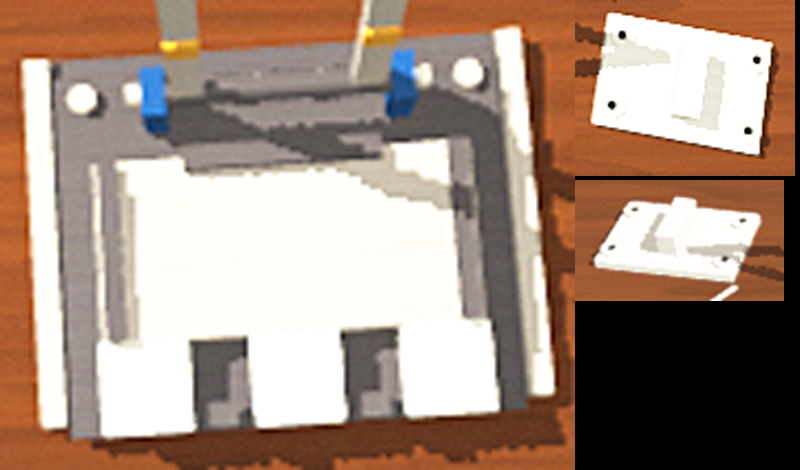

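The plate's four holes are found in both views. In c6 the shoe fronts run (102,437)-(197,432), (253,429)-(348,423) and (404,417)-(499,409), and the base front corners are (70,439) and (527,407).

```bash
python3 - <<'E'
from h import *
np.set_printoptions(precision=4,suppress=True)
t=[(498.2,254.01),(436.26,242.3),(502.18,221.81),(440.93,210.46)];s=[(176.87,192.84),(225.89,197.85),(166.08,210.2),(217.69,215.14)]
P=[]
for a,b in zip(s,t): p,e=tri(a,b);P.append(p);print(p,e)
P=np.array(P); print("tri centre",P.mean(0)); Q=np.array([plane("top",p,.012) for p in t]); print("top-plane",Q.mean(0),"scene-plane",np.mean([plane("scene",p,.012) for p in s],0))
v=(Q[1]-Q[0]+Q[3]-Q[2]);u=(Q[2]-Q[0]+Q[3]-Q[1]);print("yaw",np.arctan2(-v[0],v[1]),np.arctan2(u[1],u[0]),np.linalg.norm(v)/2,np.linalg.norm(u)/2)
T=lambda x,y:((x+.5)/4.2-.5+268,(y+.5)/4.2-.5+158)
F=np.array([plane("top",T(*p),.043)[:2] for p in((102,437),(197,432),(253,429),(348,423),(404,417),(499,409))])
B=np.array([plane("top",T(*p),.020)[:2] for p in((70,439),(527,407),(52,66),(494,35))])
M=np.array([[-.09,.097],[-.09,.053],[-.09,.022],[-.09,-.022],[-.09,-.053],[-.09,-.097]]); N=np.array([[-.09,.115],[-.09,-.115]])
for A,W in((M,F),(N,B[:2]),(np.vstack([M,N,[[.095,.115],[.095,-.115]]]),np.vstack([F,B]))):
    ac,wc=A.mean(0),W.mean(0); H=(A-ac).T@(W-wc); th=np.arctan2(H[0,1]-H[1,0],H[0,0]+H[1,1]); r=np.array([[np.cos(th),-np.sin(th)],[np.sin(th),np.cos(th)]])
    ref=wc-r@ac; print("yaw",th,"ref",ref,"bed",ref+r@[-.02,0],"resid mm",((A-ac)@r.T-(W-wc)).round(4).tolist())
E
```

```text
[ 0.4751 -0.3707  0.0135] 0.0003939507468121305
[ 0.5021 -0.2413  0.0137] 2.3522838823309752e-05
[ 0.5435 -0.3856  0.0128] 0.0005048268618493007
[ 0.5702 -0.2553  0.0144] 0.0002553191627058503
tri centre [ 0.5227 -0.3132  0.0136]
top-plane [ 0.5229 -0.3137  0.012 ] scene-plane [ 0.5207 -0.3138  0.012 ]
yaw -0.2052478643060883 -0.20453295247618244 0.1326485638871968 0.06982750718093808
yaw 0.052451487059041825 ref [ 0.5602 -0.0277] bed [ 0.5402 -0.0287] resid mm [[-0.0007, -0.0008], [-0.0, 0.002], [0.0006, -0.0014], [0.0008, 0.0014], [0.0, -0.002], [-0.0008, 0.0009]]
yaw 0.051841715009674966 ref [ 0.5616 -0.0275] bed [ 0.5416 -0.0285] resid mm [[0.0, -0.0003], [-0.0, 0.0003]]
yaw 0.04958826428859932 ref [ 0.5622 -0.0279] bed [ 0.5422 -0.0289] resid mm [[0.0016, -0.0008], [0.0021, 0.002], [0.0027, -0.0014], [0.0027, 0.0014], [0.0018, -0.002], [0.0009, 0.0009], [0.0009, -0.0005], [0.0003, -0.0], [-0.0062, 0.0], [-0.0069, 0.0004]]
```

```bash
python3 - <<'E'
from h import *
np.set_printoptions(precision=4,suppress=True)
T=lambda x,y:((x+.5)/4.2-.5+268,(y+.5)/4.2-.5+158)
th=.052;r=np.array([[np.cos(th),-np.sin(th)],[np.sin(th),np.cos(th)]])
for n,p in(("stop",(285,164)),("left",(133,250)),("right",(461,240))): print(n,(r.T@(plane("top",T(*p),.044)[:2]-[.541,-.0287])))
g=cv2.cvtColor(cv2.imread("pics/top5.png"),6)
print(g[223,290:312],g[221,370:392],g[188:206,336])
goto([.5227,-.3134,.2],ydir=[np.sin(-.205),-np.cos(-.205),0])
E
```

```text
stop [ 0.0589 -0.0021]
left [0.0209 0.0768]
right [ 0.0144 -0.0867]
[138 211 248 139 150 150 146 174 204 196 243 255 254 253 253 253 253 253
 253 253 253 253] [254 254 254 254 254 255 254 112 150 147 147 163 155  82  90  93  93  95
  94  85  99 161] [110  83  88  84  86 122 150 154 102 180 194 254 255 253 253 253 253 253]
d_tool [-0.0368  0.6031  0.0069]
rot_tool [0.0006 0.0013 0.3742]
```

The manual's scale: shifts go in units of 50 mm. Converting my numbers, -0.0037 m is -0.074, 0.06 m is 1.2.

>>> shift_gripper --pt "1 -0.074 1.2 0 0 0 0" --pt "1 -0.074 1.2 0 0 0 0" --pt "1 -0.074 1.2 0 0 0 0" --pt "1 -0.074 1.2 0 0 0 0" --pt "1 -0.074 1.2 0 0 0 0"

```text
time: 23.65
tool_pos: [0.4889, -0.013, 0.205]
tool_rot: [-0.001, 0.996, 0.085, -0.002]
contact_force: [0.4, 0.5, -0.1]
gripper_width: 1.0
grasp_force: 0.0
```

>>> shift_gripper --pt "1 -0.074 1.2 0 0 0 0" --pt "1 -0.074 1.2 0 0 0 0" --pt "1 -0.074 1.2 0 0 0 0" --pt "1 -0.074 1.2 0 0 0 0" --pt "1 -0.074 1.2 0 0 0 0"

```text
time: 24.28
tool_pos: [0.5214, -0.3115, 0.2046]
tool_rot: [-0.002, 0.996, 0.084, -0.002]
contact_force: [0.0, 0.4, -0.5]
gripper_width: 1.004
grasp_force: 0.0
```

>>> shift_gripper --pt "1 0 0 0 0 0 0.125" --pt "1 0 0 0 0 0 0.125" --pt "1 0 0 0.6 0 0 0.124" --pt "1 0 0 0 0 0 0" --pt "1 0 0 0 0 0 0"

```text
time: 24.9
tool_pos: [0.5221, -0.3098, 0.1768]
tool_rot: [-0.001, 0.995, -0.101, -0.001]
contact_force: [0.0, 0.2, -0.2]
gripper_width: 0.999
grasp_force: 0.0
```

```bash
python3 - <<'E'
from h import *
goto([.5227,-.3134,.02],ydir=[np.sin(-.205),-np.cos(-.205),0])
# has plate moved?
im=manip.grab_frame("scene"); y0,y1,x0,x1=150,240,130,250
b=cv2.imread("pics/scene5.png")[:,:,::-1]
d=np.abs(im.astype(int)-b).sum(2)[205:235,155:225]; print("scene change",(d>60).mean())
E
```

```text
d_tool [0.0016 0.0035 0.1568]
rot_tool [-0.0009  0.0019  0.002 ]
scene change 0.0
```

>>> shift_gripper --pt "1 0.032 0.07 1 0 0 0" --pt "1 0 0 1 0 0 0" --pt "1 0 0 0.8 0 0 0" --pt "1 0 0 0.2 0 0 0" --pt "1 0 0 0 0 0 0"

```text
time: 25.58
tool_pos: [0.524, -0.3143, 0.0287]
tool_rot: [0.0, 0.995, -0.102, 0.0]
contact_force: [1.1, -0.6, 0.7]
gripper_width: 0.999
grasp_force: 0.0
```

>>> shift_gripper --pt "1 0 0 0 0 0 0"

```text
time: 25.7
tool_pos: [0.5251, -0.3152, 0.0306]
tool_rot: [0.001, 0.995, -0.102, 0.002]
contact_force: [-0.0, 1.0, 0.4]
gripper_width: 0.998
grasp_force: 0.0
```

```bash
python3 - <<'E'
from h import *
goto([.5227,-.3134,.02],ydir=[np.sin(-.205),-np.cos(-.205),0])
E
```

```text
d_tool [-0.0027 -0.0013  0.0106]
rot_tool [ 0.0021 -0.0041  0.0005]
```

>>> shift_gripper --pt "1 -0.04 -0.02 0.2 0 0 0" --pt "1 0 0 0 0 0 0" --pt "0 0 0 0 0 0 0" --pt "0 0 0 0 0 0 0" --pt "0 0 0 0 0 0 0"

```text
time: 26.32
tool_pos: [0.5217, -0.3127, 0.0179]
tool_rot: [0.0, 0.995, -0.102, 0.0]
contact_force: [0.4, 0.3, 0.3]
gripper_width: 0.377
grasp_force: 0.0
```

>>> shift_gripper --pt "0 0 0 0 0 0 0" --pt "0 0 0 0 0 0 0" --pt "0 0 0 0 0 0 0"

```text
time: 26.7
tool_pos: [0.5219, -0.3126, 0.0181]
tool_rot: [0.0, 0.995, -0.102, 0.0]
contact_force: [1.3, 0.9, 2.3]
gripper_width: 0.267
grasp_force: 62.0
```

>>> shift_gripper --pt "0 0 0 -0.4 0 0 0" --pt "0 0 0 -0.8 0 0 0" --pt "0 0 0 -1 0 0 0" --pt "0 0 0 -0.6 0 0 -0.128" --pt "0 0 0 0 0 0 -0.129"

```text
time: 27.32
tool_pos: [0.5229, -0.3137, 0.1621]
tool_rot: [0.002, 1.0, 0.028, 0.002]
contact_force: [-0.3, 0.8, -6.9]
gripper_width: 0.272
grasp_force: 61.1
```

>>> shift_gripper --pt "0 0 0 0 0 0 0"

```text
time: 27.45
tool_pos: [0.521, -0.3122, 0.1577]
tool_rot: [-0.0, 1.0, 0.025, -0.0]
contact_force: [0.2, 0.8, -6.2]
gripper_width: 0.269
grasp_force: 61.0
```

```bash
python3 - <<'E'
from h import *
goto([.541,-.030,.12],ydir=[np.sin(.052),-np.cos(.052),0])
E
```

```text
d_tool [ 0.0343 -0.2808  0.0378]
rot_tool [-0.0005  0.001  -0.0013]
```

>>> shift_gripper --pt "0 0.136 -1.12 0 0 0 0" --pt "0 0.136 -1.12 0 0 0 0" --pt "0 0.136 -1.12 0 0 0 0" --pt "0 0.138 -1.12 0 0 0 0" --pt "0 0.14 -1.136 0 0 0 0"

```text
time: 28.08
tool_pos: [0.54, -0.0285, 0.1565]
tool_rot: [-0.0, 1.0, 0.025, -0.001]
contact_force: [1.5, 0.5, -5.0]
gripper_width: 0.269
grasp_force: 61.6
```

>>> shift_gripper --pt "0 0 0 0.7 0 0 0" --pt "0 0 0 0 0 0 0" --pt "0 0 0 0 0 0 0"

```text
time: 28.45
tool_pos: [0.541, -0.0308, 0.1227]
tool_rot: [-0.0, 1.0, 0.025, -0.0]
contact_force: [-0.1, -0.1, -5.2]
gripper_width: 0.264
grasp_force: 61.9
```

```bash
python3 - <<'E'
from h import *
goto([.541,-.030,.07],ydir=[np.sin(.052),-np.cos(.052),0])
im=manip.grab_frame("scene");a=cv2.resize(im[110:260,230:390,::-1],None,fx=2.5,fy=2.5)
im=manip.grab_frame("top");b=cv2.resize(im[140:290,250:410,::-1],None,fx=2.5,fy=2.5)
cv2.imwrite("pics/c7.png",np.hstack([a,b]))
E
```

```text
d_tool [ 0.0001 -0.0008  0.0527]
rot_tool [-0.0001  0.0009 -0.0015]
```

View pics/c7.png

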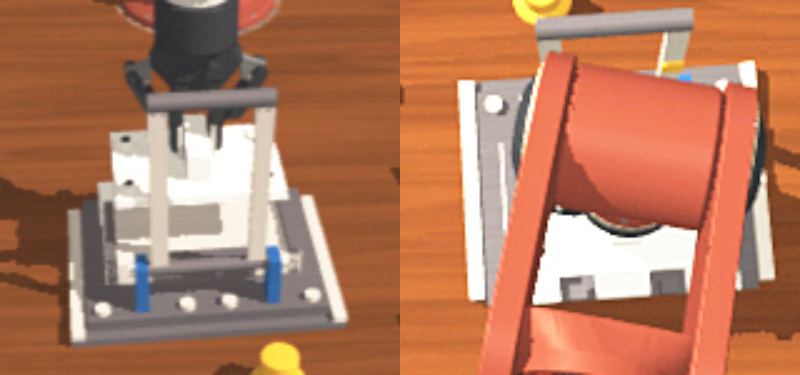

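The plate is held level above the bed (c7, left half, around (195,160)) and is clear of the clamp arms.

>>> shift_gripper --pt "0 0 -0.016 0.5 0 0 -0.002" --pt "0 0 0 0.4 0 0 0" --pt "0 0 0 0.06 0 0 0" --pt "0 0 0 0 0 0 0"

```text
time: 29.05
tool_pos: [0.5414, -0.0298, 0.0749]
tool_rot: [-0.0, 1.0, 0.027, 0.0]
contact_force: [-0.1, -0.3, -5.2]
gripper_width: 0.268
grasp_force: 61.8
```

>>> shift_gripper --pt "0 0 0 0.08 0 0 0" --pt "0 0 0 0 0 0 0"

```text
time: 29.3
tool_pos: [0.5414, -0.0296, 0.0711]
tool_rot: [0.0, 1.0, 0.027, 0.0]
contact_force: [0.1, -0.4, -6.5]
gripper_width: 0.269
grasp_force: 61.9
```

>>> shift_gripper --pt "0 0 0 0.06 0 0 0" --pt "0 0 0 0 0 0 0"

```text
time: 29.55
tool_pos: [0.541, -0.0295, 0.0675]
tool_rot: [-0.0, 1.0, 0.027, -0.0]
contact_force: [-0.9, -0.5, -5.9]
gripper_width: 0.271
grasp_force: 61.9
```

>>> shift_gripper --pt "0 0 0 0.06 0 0 0" --pt "0 0 0 0 0 0 0"

```text
time: 29.8
tool_pos: [0.5409, -0.0295, 0.0644]
tool_rot: [-0.0, 1.0, 0.027, -0.0]
contact_force: [0.6, 0.2, -6.8]
gripper_width: 0.267
grasp_force: 61.9
```

>>> shift_gripper --pt "0 0 0 0.05 0 0 0" --pt "0 0 0 0 0 0 0"

```text
time: 30.05
tool_pos: [0.5412, -0.0296, 0.0621]
tool_rot: [-0.0, 1.0, 0.027, -0.0]
contact_force: [-0.5, 0.8, -5.9]
gripper_width: 0.263
grasp_force: 62.0
```

>>> shift_gripper --pt "0 0 0 0.03 0 0 0" --pt "0 0 0 0 0 0 0"

```text
time: 30.3
tool_pos: [0.5412, -0.0295, 0.062]
tool_rot: [-0.0, 1.0, 0.027, -0.0]
contact_force: [-5.0, 1.3, 3.3]
gripper_width: 0.266
grasp_force: 63.2
```

>>> shift_gripper --pt "0.6 0 0 0 0 0 0" --pt "0.6 0 0 0 0 0 0" --pt "0.6 0 0 0 0 0 0" --pt "0.6 0 0 -0.8 0 0 0" --pt "0.6 0 0 -1.2 0 0 0"

```text
time: 30.92
tool_pos: [0.5395, -0.0293, 0.1595]
tool_rot: [-0.001, 1.0, 0.027, -0.003]
contact_force: [1.0, -0.5, 1.6]
gripper_width: 0.597
grasp_force: 0.0
```

>>> shift_gripper --pt "0 -0.4 0 -1.2 0 0 0" --pt "0 -1 -0.6 0 0 0 0" --pt "0 -1 -1 0 0 0 0" --pt "0 0 -1.2 0 0 0 0" --pt "0 0 -1.2 0 0 0 0"

```text
time: 31.55
tool_pos: [0.4164, 0.1596, 0.2207]
tool_rot: [-0.0, 1.0, 0.027, 0.001]
contact_force: [1.7, 0.7, 0.0]
gripper_width: -0.003
grasp_force: 0.0
```

>>> shift_gripper --pt "0 0 0 0 0 0 0" --pt "0 0 0 0 0 0 0"

```text
time: 31.8
tool_pos: [0.4169, 0.1582, 0.2201]
tool_rot: [0.0, 1.0, 0.028, 0.0]
contact_force: [-0.1, -0.2, 0.0]
gripper_width: -0.003
grasp_force: 0.0
```

```bash
python3 - <<'E'
from h import *
np.set_printoptions(precision=4,suppress=True)
fr={n:manip.grab_frame(n) for n in("scene","top")}
for n in fr: cv2.imwrite(f"pics/{n}8.png",fr[n][:,:,::-1])
a=cv2.resize(fr["scene"][135:255,240:390,::-1],(480,384),interpolation=2);b=cv2.resize(fr["top"][140:280,260:410,::-1],(411,384),interpolation=2)
cv2.imwrite("pics/c8.png",cv2.resize(np.hstack([a,b]),(798,344)))
g=cv2.cvtColor(fr["top"],7)[175:265,285:400]; bh=cv2.morphologyEx(g,cv2.MORPH_BLACKHAT,np.ones((7,7)))
l=cv2.connectedComponentsWithStats((bh>110).astype(np.uint8))
for i in range(1,l[0]):
    if 6<=l[2][i][4]<=20: p=l[3][i]+[285,175]; print(l[2][i][4],p,plane("top",p,.056))
E
```

```text
8 [383.25 176.5 ] [ 0.6389 -0.1286  0.056 ]
12 [367.5 203.5] [ 0.5824 -0.0936  0.056 ]
8 [303.875 208.125] [0.5751 0.0388 0.056 ]
11 [370.4545 237.6364] [ 0.5116 -0.0972  0.056 ]
9 [306. 242.] [0.505  0.0352 0.056 ]
6 [326.8333 253.6667] [ 0.4805 -0.0071  0.056 ]
```

View pics/c8.png

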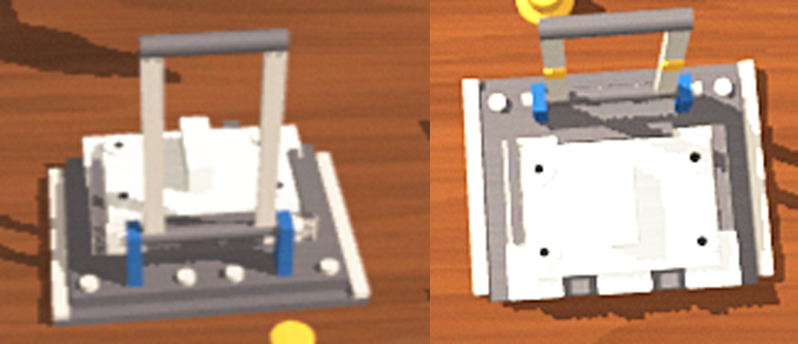

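The holes, c8 top half (539,169), (695,157), (544,252) and (702,241), put the plate centre at (0.5435,-0.029), within 2 mm of the bed point. The plate sits inside the rails. I'll check each hole's height and then press on the rib.

```bash
python3 - <<'E'
from h import *
np.set_printoptions(precision=4,suppress=True)
im=cv2.imread("pics/scene8.png"); g=cv2.cvtColor(im,6)[175:215,250:345]; bh=cv2.morphologyEx(g,cv2.MORPH_BLACKHAT,np.ones((7,7)))
l=cv2.connectedComponentsWithStats((bh>80).astype(np.uint8))
t=np.array([[367.5,203.5],[303.875,208.125],[370.4545,237.6364],[306,242]])
for i in range(1,l[0]):
    if l[2][i][4]>12: continue
    s=l[3][i]+[250,175]
    p,e=min((tri(s,q) for q in t),key=lambda k:k[1])
    if e<.006: print(l[2][i][4],s,p,e)
goto([.5425,-.0295,.12],ydir=[np.sin(.052),-np.cos(.052),0])
E
```

```text
4 [281.   185.25] [ 0.5115 -0.0973  0.0571] 0.00046415601689919165
3 [337.3333 199.3333] [0.5749 0.0391 0.0577] 0.000915875570104057
11 [282.3636 202.9091] [ 0.5821 -0.0941  0.0574] 0.0012460008257680617
d_tool [0.1154 0.193  0.1   ]
rot_tool [0.0003 0.     0.0005]
```

>>> shift_gripper --pt "0 0.58 0.96 0 0 0 0" --pt "0 0.58 0.96 0 0 0 0" --pt "0 0.58 0.96 0 0 0 0" --pt "0 0.568 0.98 0.6 0 0 0" --pt "0 0 0 0.8 0 0 0"

```text
time: 32.52
tool_pos: [0.5442, -0.0324, 0.1515]
tool_rot: [0.001, 1.0, 0.023, 0.002]
contact_force: [-0.7, 0.0, -0.4]
gripper_width: -0.0
grasp_force: 0.0
```

>>> shift_gripper --pt "0 0 0 0.7 0 0 0" --pt "0 0 0 0.24 0 0 0" --pt "0 0 0 0 0 0 0"

```text
time: 32.9
tool_pos: [0.5414, -0.0279, 0.1035]
tool_rot: [-0.0, 1.0, 0.026, -0.001]
contact_force: [0.6, -0.4, 0.5]
gripper_width: -0.002
grasp_force: 0.0
```

>>> shift_gripper --pt "0 0 0 0.16 0 0 0" --pt "0 0 0 0 0 0 0"

```text
time: 33.15
tool_pos: [0.5422, -0.0271, 0.0965]
tool_rot: [0.0, 1.0, 0.027, 0.001]
contact_force: [-0.4, -0.3, -0.9]
gripper_width: -0.005
grasp_force: 0.0
```

>>> shift_gripper --pt "0 0 0 0.14 0 0 0" --pt "0 0 0 0 0 0 0"

```text
time: 33.4
tool_pos: [0.5415, -0.0269, 0.0883]
tool_rot: [-0.0, 1.0, 0.027, -0.0]
contact_force: [-0.4, 0.3, 0.1]
gripper_width: -0.004
grasp_force: 0.0
```

>>> shift_gripper --pt "0 0 0 0.08 0 0 0" --pt "0 0 0 0 0 0 0"

```text
time: 33.65
tool_pos: [0.5423, -0.0271, 0.086]
tool_rot: [0.0, 1.0, 0.027, 0.0]
contact_force: [-3.0, 0.1, 6.6]
gripper_width: -0.004
grasp_force: 2.8
```

The rib top reads 0.086 under load, so the plate is fully down. Next I'll go over and behind the clamp bar.

>>> shift_gripper --pt "0 0 0 -0.8 0 0 0" --pt "0 0 0 -1.2 0 0 0" --pt "0 0 0 -1.2 0 0 0" --pt "0 0 0 -1.2 0 0 0" --pt "0 0 0 -0.6 0 0 0"

```text
time: 34.28
tool_pos: [0.5428, -0.0273, 0.3396]
tool_rot: [0.001, 1.0, 0.027, 0.003]
contact_force: [0.2, 0.4, -0.0]
gripper_width: -0.004
grasp_force: 0.0
```

>>> shift_gripper --pt "0 1 0 0 0 0 0" --pt "0 1 0 0 0 0 0" --pt "0 1 0 0 0 0 0" --pt "0 0 0 0 0 0 0" --pt "0 0 0 0 0 0 0"

```text
time: 34.9
tool_pos: [0.6913, -0.0189, 0.3343]
tool_rot: [-0.0, 1.0, 0.027, -0.001]
contact_force: [0.4, -0.2, -0.4]
gripper_width: -0.004
grasp_force: 0.0
```

```bash
python3 - <<'E'
from h import *
goto([.690,-.022,.235],ydir=[np.sin(.052),-np.cos(.052),0])
E
```

```text
d_tool [-0.0014  0.003   0.0993]
rot_tool [-0.0001  0.0011  0.0023]
```

>>> shift_gripper --pt "0 0 0.06 1 0 0 0" --pt "0 0 0 0.98 0 0 0" --pt "0 0 0 0 0 0 0" --pt "0 -0.3 0 0 0 0 0" --pt "0 -0.3 0 0 0 0 0"

```text
time: 35.52
tool_pos: [0.6628, -0.0238, 0.2404]
tool_rot: [0.0, 1.0, 0.027, 0.004]
contact_force: [3.4, 1.2, 0.2]
gripper_width: 0.001
grasp_force: 1.7
```

>>> shift_gripper --pt "0 -0.3 0 0 0 0 0" --pt "0 -0.3 0 0 0 0 0" --pt "0 -0.3 0 0 0 0 0" --pt "0 0 0 0 0 0 0"

```text
time: 36.02
tool_pos: [0.6152, -0.0261, 0.2354]
tool_rot: [-0.0, 1.0, 0.027, -0.001]
contact_force: [0.0, -0.1, -0.1]
gripper_width: 0.001
grasp_force: 0.0
```

>>> shift_gripper --pt "0 -0.28 0 0.08 0 0 0" --pt "0 -0.28 0 0.1 0 0 0" --pt "0 -0.28 0 0.12 0 0 0" --pt "0 -0.28 0 0.14 0 0 0" --pt "0 -0.28 0 0.16 0 0 0"

```text
time: 36.65
tool_pos: [0.5462, -0.0298, 0.205]
tool_rot: [-0.0, 1.0, 0.027, -0.0]
contact_force: [3.7, 0.5, -3.1]
gripper_width: 0.003
grasp_force: 1.8
```

>>> shift_gripper --pt "0 -0.24 0 0.2 0 0 0" --pt "0 -0.24 0 0.22 0 0 0" --pt "0 -0.24 0 0.24 0 0 0" --pt "0 0 0 0 0 0 0"

```text
time: 37.15
tool_pos: [0.5089, -0.0317, 0.1707]
tool_rot: [-0.0, 1.0, 0.027, -0.002]
contact_force: [0.5, -0.3, -0.2]
gripper_width: 0.002
grasp_force: 0.0
```

```bash
python3 - <<'E'
from h import *
im=manip.grab_frame("scene");cv2.imwrite("pics/s9.png",cv2.resize(im[60:260,220:420,::-1],None,fx=2.5,fy=2.5))
E
```

```text
(no output)
```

View pics/s9.png

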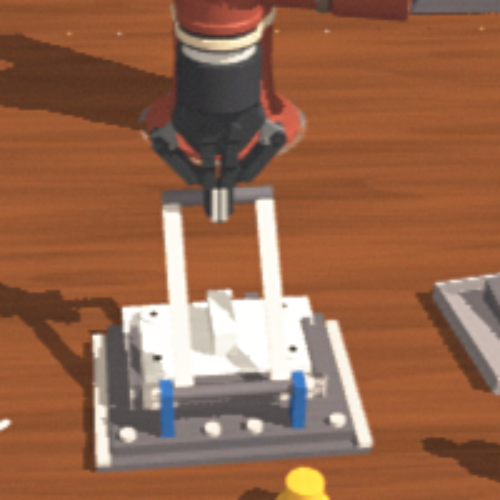

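The clamp is part-way down with the bar at s9 (218,195), and the plate is still seated. Now I'll push from above.

>>> shift_gripper --pt "0 0.24 0 -0.2 0 0 0" --pt "0 0 0 -1 0 0 0" --pt "0 -0.4 0 0 0 0 0" --pt "0 -0.3 0 0 0 0 0" --pt "0 0 0 0 0 0 0"

```text
time: 37.83
tool_pos: [0.4888, -0.0331, 0.2343]
tool_rot: [0.0, 1.0, 0.027, 0.001]
contact_force: [-0.1, 0.9, -0.8]
gripper_width: -0.003
grasp_force: 0.0
```

>>> shift_gripper --pt "0 0 0 0.36 0 0 0" --pt "0 0 0 0.24 0 0 0" --pt "0 -0.08 0 0.2 0 0 0" --pt "0 -0.08 0 0.2 0 0 0"

```text
time: 38.33
tool_pos: [0.4794, -0.0335, 0.1822]
tool_rot: [-0.0, 1.0, 0.027, -0.001]
contact_force: [-3.6, -0.4, 4.6]
gripper_width: 0.002
grasp_force: 2.2
```

```bash
python3 - <<'E'
from h import *
goto([.4705,-.033,.163],ydir=[np.sin(.052),-np.cos(.052),0])
E
```

```text
d_tool [-0.0088 -0.0009  0.0192]
rot_tool [-0.0002  0.002   0.0023]
```

>>> shift_gripper --pt "0 -0.1 0 0.2 0 0 0" --pt "0 -0.08 0 0.2 0 0 0" --pt "0 -0.08 0 0.24 0 0 0" --pt "0 -0.06 0 0.24 0 0 0" --pt "0 -0.06 0 0.24 0 0 0"

```text
time: 38.95
tool_pos: [0.4608, -0.0345, 0.1257]
tool_rot: [-0.0, 1.0, 0.027, -0.0]
contact_force: [-1.9, 0.2, 1.8]
gripper_width: -0.001
grasp_force: 0.8
```

>>> shift_gripper --pt "0 -0.06 0 0.24 0 0 0" --pt "0 -0.04 0 0.24 0 0 0" --pt "0 -0.02 0 0.2 0 0 0" --pt "0 0 0 0.16 0 0 0" --pt "0 0 0 0 0 0 0"

```text
time: 39.58
tool_pos: [0.4549, -0.0347, 0.084]
tool_rot: [-0.0, 1.0, 0.027, -0.0]
contact_force: [0.2, 0.7, -0.1]
gripper_width: 0.003
grasp_force: 0.0
```

>>> shift_gripper --pt "0 -0.06 0 0.1 0 0 0" --pt "0 -0.04 0 0.08 0 0 0" --pt "0 0 0 0 0 0 0"

```text
time: 39.95
tool_pos: [0.4497, -0.035, 0.0755]
tool_rot: [-0.0, 1.0, 0.027, -0.0]
contact_force: [0.3, -0.7, -0.8]
gripper_width: -0.002
grasp_force: 0.0
```

>>> shift_gripper --pt "0 0 0 0.06 0 0 0" --pt "0 0 0 0 0 0 0"

```text
time: 40.2
tool_pos: [0.45, -0.0351, 0.0725]
tool_rot: [-0.0, 1.0, 0.027, -0.0]
contact_force: [0.3, 0.7, -0.7]
gripper_width: -0.002
grasp_force: 0.0
```

>>> shift_gripper --pt "0 0 0 0.04 0 0 0" --pt "0 0 0 0 0 0 0"

```text
time: 40.45
tool_pos: [0.4502, -0.0351, 0.0718]
tool_rot: [-0.0, 1.0, 0.027, -0.0]
contact_force: [-2.9, -0.8, 6.3]
gripper_width: -0.0
grasp_force: 3.6
```

>>> shift_gripper --pt "0 0 0 0.04 0 0 0" --pt "0 0 0 0 0 0 0"

```text
time: 40.7
tool_pos: [0.4503, -0.0352, 0.0715]
tool_rot: [-0.0, 1.0, 0.027, -0.001]
contact_force: [-9.9, 1.7, 18.2]
gripper_width: -0.0
grasp_force: 9.1
```

>>> shift_gripper --pt "0 0 0 -0.4 0 0 0" --pt "0 0 0 -1.2 0 0 0" --pt "0 0 0 -1.2 0 0 0" --pt "0 -0.4 -1.1 -0.4 0 0 0" --pt "0 0 -1.1 0 0 0 0"

```text
time: 41.32
tool_pos: [0.425, 0.0744, 0.232]
tool_rot: [0.0, 1.0, 0.026, 0.003]
contact_force: [1.7, 0.4, -0.7]
gripper_width: -0.001
grasp_force: 0.0
```

>>> shift_gripper --pt "0 0 -1.1 0 0 0 0" --pt "0 0 -1.1 0 0 0 0" --pt "0 0 0 0 0 0 0"

```text
time: 41.7
tool_pos: [0.4174, 0.1864, 0.2286]
tool_rot: [-0.0, 1.0, 0.03, -0.0]
contact_force: [-0.3, -1.2, -0.6]
gripper_width: 0.002
grasp_force: 0.0
```

```bash
python3 - <<'E'
from h import *
fr={n:manip.grab_frame(n)[:,:,::-1] for n in("scene","top")}
for n in fr: cv2.imwrite(f"pics/{n}9.png",fr[n])
cv2.imwrite("pics/c9.png",np.vstack([cv2.resize(fr["scene"][130:290,140:500],(640,284),interpolation=2),cv2.resize(fr["top"][60:310,100:530],(540,314),interpolation=2)[:, :] if 0 else cv2.copyMakeBorder(cv2.resize(fr["top"][60:310,100:530],(540,314),interpolation=2),0,0,0,100,0)]))
E
```

```text
(no output)
```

View pics/c9.png

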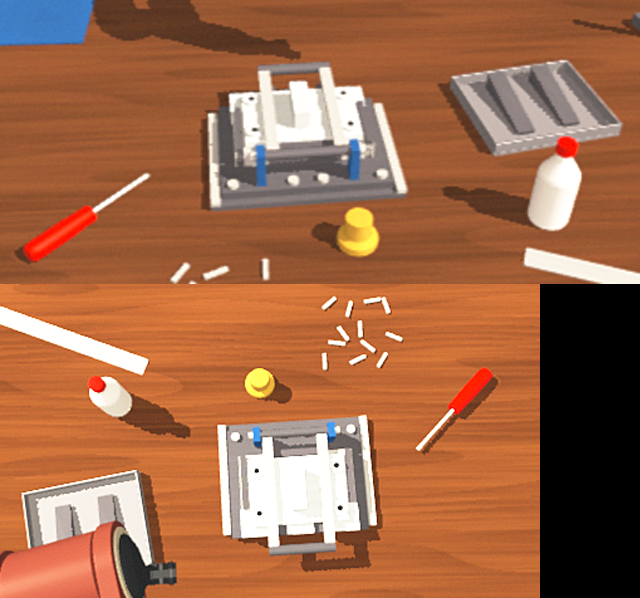

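The clamp is shut against its stop with the bar at c9 (295,70), and the plate is seated under it. Both wedges are in the tray, the other things haven't moved, and the robot is clear.

```bash
python3 -c "
from plant import manip
import fx;fx.sh()
print(manip.job_done())"
```

```text
fixture px shift [ 0.37 -0.1 ]
the job is handed in; nothing more can be done
None
```

The job is handed in: both wedges present (left and right; there was no middle one) lie flat in the tray, the plate is fully down in the bed, the clamp is shut over it, and the pictures show no movement of the fixture or the bench's other things.

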